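# Slide the aperture case down the transfer lane

## Robot

A 6-joint arm with a two-finger parallel gripper is mounted at the origin on a cart in front of the work surface, level with it; the furniture and walls round the work are solid. World frame = base frame: x ahead of the robot, y to its left, z up, the work surface at z = 0. Lengths are in m, angles in rad, forces in N, time in s.
With the tool pointing down it reaches from about 0.375 to 0.975 m from the base axis. Payload 3.8 kg.
Tool frame: the origin (TCP) lies at the centre of the arm's flange, where the gripper is bolted on; the fingertips stand env.tips_ahead ahead of it and the grasp point (between the pads) lies 147 mm ahead of it (env.tips_ahead is the distance from the TCP to the fingertips, in m); z points along the fingers, y is the line along which they close (so a half turn about z gives the same grasp; the last joint's range is limited). The gripper opens to 88 mm and grips with 3 to 60 N. Pads are 18 mm wide; open, the fingers measure 123 mm over their backs; the gripper's body (75 mm by 187 mm) begins 45 mm behind the grasp point.
Start: joints at [1.277, 0.264, 1.604, -0, 1.274, -0.037], TCP at [0.171, 0.653, 0.405] pointing down, gripper open.
Joint ranges: [-2.63, 2.63], [-0.94, 2.18], [0.31, 2.57], [-1.31, 4.45], [0, 2.66], [-2.55, 2.55]. Speed limits (rad/s): [2.57, 2.57, 3.14, 3.14, 3.14, 3.14].

## Interface

Orientations are given as a rotation vector (axis times angle).
In Python, from cell import monitor, imaging, job, env gives the robot as it stands. The module is installed in compiled form; this text tells all that it offers.
- The arm moves only by the tool drive_tool, never from a script. Its argument "motion" is a list of rows, each a list of 7 numbers: the opening, from -1 (shut) to 1 (fully open), then the shift along the tool's x, y, z as a fraction of full scale, then the turn, a rotation vector about the tool's x, y, z as a fraction of full scale. A call has 1 to 12 rows; each row is the pose to reach, as a shift and turn from the pose commanded when the call began, along the tool's axes at that moment; what a row does not reach only later rows make up. Full scale, the value 1, is 30 cm for a shift and 90 degrees for a turn. A row lasts 1/8 s, in which the tool goes at most 62.5 mm and 10.7 degrees, less where a joint would pass 70% of its speed; a pose out of reach is approached as far as the arm can. A call with a number of a shift or a turn outside -1 to 1 is refused whole. A call with a gripper value outside its range is refused whole. The fingers move at their own pace and stop on an object; "grip_force" is the grip in N (left out, the last holds). Time passes only in rows, so rows that repeat a pose let the fingers close. It gives the time, the measured TCP pose, the force, the opening and the grip force at its end, in the units of the state.
- monitor.get_obs(): the state, without advancing time (a new reading comes with each control period).
- imaging.camera(name): name is "scene" or "top" or "wrist"; returns (picture, depth): 420x560x3 uint8, red, green, blue; 420x560 float32, m along the optical axis (not along the pixel's ray), 0 where there is no reading.
- imaging.camera_params(name): a dict with "camera_matrix" (3x3 intrinsics, pixels), "k1" (the pictures are not rectified: a ray, as slopes to the right and down, at radius r is drawn at 1 + k1 r^2 times it, then the intrinsics apply), "rvec" (rotation vector, rad) and "tvec" (3), from world to camera coordinates, as OpenCV has them. Camera axes: x right, y down, z forward; pixel columns grow to the right and rows downward; lengths in m; the calibration is good to about 2 mm. A picture is of the moment at which its call begins: read the wrist's pose just before it. camera_params takes no time and is no camera call; for the wrist camera it gives the pose at the moment of the call.
- job.close_job(): hands the job in; it is judged then, once.
The state is a dict: "clock": time; "joint_pos": joint angles; "joint_vel": joint speeds; "joint_efforts": joint torques, N m; "position": TCP position; "tcp_rot": TCP orientation; "ft_force": force on the tool from outside, world axes, zero at the start; "torque": the same for the moment, N m; "opening": opening from 0.0 (shut) to 1.0 (fully open); "grip_force": force on a finger pad.
Only numpy, scipy, OpenCV 4.12 (cv2) and the standard library are available. Lean on these libraries where they do the work, as an engineer would, in place of code of your own. Each camera call takes 0.05 s, during which the arm holds its last target. There are 200 camera calls.

## Task

Push the closed pink case along the blue deck with the fingertips, nose first into the open end of the wide lane and on down between its two black rails, until it rests wholly on the green bay. Neither the case nor the gripper may touch the rails; push steadily, without shoving it off at speed, and do not lift or tip the case. Leave everything else where it stands, then take the hand away.

Things in the scene. Friction and masses are not known exactly. Their poses are not given: they have to be found in the camera images.
- case: closed pink case, loose, 0.2 to 0.4 kg, 92 mm wide (along x; a lip and hinge above the rails' height reach 101 mm), 148 mm long (along y), 36 mm high. Origin: centre of its underside. Its y axis points to its nose, roughly down the lane; rear face at y = -74 mm. It starts before the wide lane, off its centre line and turned. Ordinary friction: it follows two spread fingertips that push it, and stops with them.
- bay (a point): centre of the green bay, on the deck's upper surface, on the centre line of the wide lane. x points down the lane (the way to push), y to the left of that, towards the robot's side, z up. The bay is a green rectangle with white end lines, 180 mm long (x from -90 to +90 mm) and as wide as the lane.
- mouth (a point): middle of the open end of the wide lane, on the deck's upper surface, 145 mm before the bay's centre; same axes as the bay. The deck is a fixed blue-painted plate, 6 mm thick, from 270 mm before this point to 250 mm after it. Before this point it has no rails.
- rail_near: black guide rail on the robot's side of the wide lane, fixed, 10 mm wide, 14 mm high over the deck (top 20 mm above the table), from the mouth 245 mm along the lane. Inner face 56 mm from the centre line: 112 mm between the rails. Origin: centre of its underside; same axes as the bay.
- rail_mid: the same rail on the far side of the wide lane (inner face 56 mm from the centre line). Origin: centre of its underside; same axes as the bay. Beyond it lies a second, narrower lane (70 mm wide), occupied.
- slide_carton: small white-blue carton, 30x82x29 mm, standing in the narrow far lane; leave it alone. Origin: centre of its underside.
- cassette: round whitish filter cassette, 49 mm across, 33 mm high, in the narrow far lane; leave it alone. Origin: centre of its underside.
- vial: vial with black cap and pink filling, 24 mm across, 48 mm high, at the far rear corner of the deck; leave it alone. Origin: centre of its underside.
- timer: white bench timer, 62x62x18 mm, on the table to the left; leave it alone. Origin: centre of its underside.
- loupe: black loupe, 36 mm across, 36 mm high, on the table to the left; leave it alone. Origin: centre of its underside.
There are look-alikes about, which are no part of the job. Leave any orange look-alike of the case alone.

How it is judged:
On the way:
1. the case's nose has entered the wide lane, the case straight between the rails (x of case in the frame of bay between -0.2 and -0.03 m and y of case in the frame of bay between -0.012 and 0.012 m and z of case in the frame of bay below 0.01 m), for 0.1 s.
At the end, for the whole second after the job is handed in: the case lies flat and at rest on the green bay, its centre within 17 mm of the bay's centre along the lane and 11 mm across it, square to the lane within 0.12 rad (x of case in the frame of bay between -0.017 and 0.017 m and y of case in the frame of bay between -0.011 and 0.011 m and z of case in the frame of bay between -0.004 and 0.004 m and angle between the y axis of case and the x axis of bay, either way round below 0.12 rad and angle between case's own z axis and vertical below 0.05 rad and linear speed of case below 0.01 m/s); the robot touches nothing.
It fails at once if the case, the gripper or anything else touches a rail of the wide lane (contact force between any of rail_near, rail_mid and anything else above 0.3 N).
It fails at once if the case is lifted more than 10 mm or tipped (z of case in the frame of bay above 0.01 m or angle between case's own z axis and vertical above 0.15 rad).
It fails at once if the case is shoved faster than 0.35 m/s (linear speed of case above 0.35 m/s).
It fails at once if the slide carton, filter cassette, vial, timer or loupe is moved more than 10 mm (distance of any of slide_carton, cassette, vial, timer, loupe from where it was at the start of the episode above 0.01 m).
It also fails if it takes over 45 s, if anything falls off the work surface, if the arm or the gripper's body presses on something with over 40 N, if the wrist force passes 120 N, or if a joint passes its speed limit or range.

## Working session

There is one attempt and no reset: what is moved stays moved. The work goes in short steps, Python scripts to look and compute and a tool call to move; the robot and the scene stay as the last step left them, time stands still between calls to the robot, and variables do not carry over. Pictures are saved under pics/ and viewed, at most 10 in all, crops included, and the job is handed in when it is done.

Besides the shell and the picture viewer there is one more tool, called after "Request:" in YAML: its name, and indented under it one key for each argument. drive_tool: Moves the arm, as the interface text tells. Shift numbers are shares of 30 cm and turn numbers shares of 90 degrees, none past 1 either way. Its arguments: {"type":"object","properties":{"motion":{"type":"array"},"grip_force":{"type":"number"}},"required":["motion"]}

```bash
mkdir -p pics; cat > h.py <<'E'
import numpy as np, cv2
from cell import monitor, imaging, job, env
def shot(name):
    p=imaging.camera_params(name); im,d=imaging.camera(name); return im,d,p
def ray(p,uv):
    K=np.array(p["camera_matrix"],float); k1=p["k1"]
    q=cv2.undistortPoints(np.array(uv,float).reshape(-1,1,2),K,np.array([k1,0,0,0,0.])).reshape(-1,2)
    R=cv2.Rodrigues(np.array(p["rvec"],float))[0]; t=np.array(p["tvec"],float).ravel()
    return -R.T@t, np.c_[q,np.ones(len(q))]@R
def onplane(p,uv,z):
    c,d=ray(p,uv); return c+d*((z-c[2])/d[:,2])[:,None]
def save(n,im): cv2.imwrite('pics/'+n,cv2.cvtColor(im,cv2.COLOR_RGB2BGR))
E
python3 - <<'E'
from h import *
o=monitor.get_obs(); print({k:np.round(v,3) for k,v in o.items()}, env.tips_ahead)
for n in("top","scene"):
    im,d,p=shot(n); save(n+'0.png',im); np.save(n+'0.npy',im); print(n,onplane(p,[[0,0],[559,0],[280,210],[0,419],[559,419]],0).round(3).tolist())
E
```

```text
{'clock': np.float64(0.0), 'joint_pos': array([ 1.277,  0.265,  1.605,  0.   ,  1.274, -0.037]), 'joint_vel': array([-0.001,  0.001, -0.001, -0.001, -0.   ,  0.   ]), 'joint_efforts': array([ 1.0000e-03, -5.0211e+01, -3.5688e+01,  7.3000e-02,  2.9000e-02,
       -0.0000e+00]), 'position': array([0.171, 0.653, 0.403]), 'tcp_rot': array([-4.020e-01, -3.115e+00,  3.000e-03]), 'ft_force': array([ 0.096, -0.322, -0.416]), 'torque': array([ 0.011, -0.02 ,  0.001]), 'grip_force': np.float64(0.0), 'opening': np.float64(1.002)} 0.166
top [[1.334, 0.971, 0.0], [1.301, -0.88, 0.0], [0.616, 0.061, 0.0], [0.029, 0.872, 0.0], [-0.003, -0.727, 0.0]]
scene [[2.346, -0.359, 0.0], [0.199, -1.662, 0.0], [0.638, 0.057, -0.0], [0.824, 0.771, 0.0], [-0.08, 0.231, -0.0]]
```

View pics/top0.png

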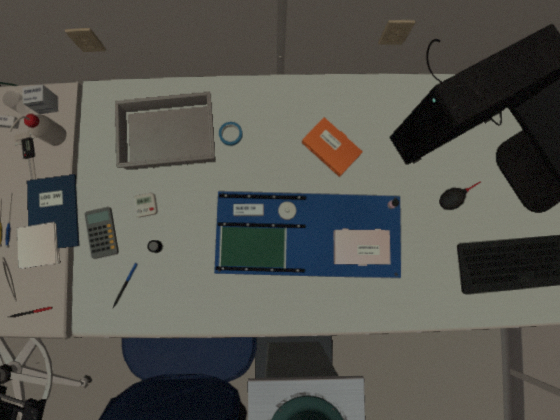

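View pics/scene0.png

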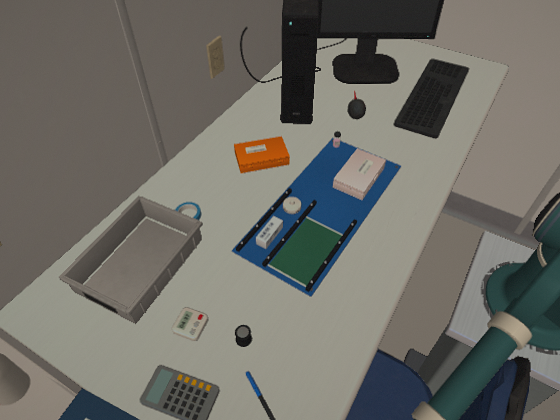

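Top view: the pink case is at (362,247) on the blue deck. Its only look-alike is the orange case at (332,147), off the deck. The wide lane with the green bay is at (253,248), between black rails at rows ~225 and ~270, and its mouth is at column ~305. The lane runs left in the image (world +y). I choose the pink one.

```bash
cat >> h.py <<'E'
def masks(im):
    h=cv2.cvtColor(im,cv2.COLOR_RGB2HSV); H,S,V=[h[...,i].astype(int) for i in range(3)]
    r,g,b=[im[...,i].astype(int) for i in range(3)]
    return dict(blue=((H>100)&(H<125)&(S>130)&(V>50)),green=((H>55)&(H<90)&(S>90)),pink=((r-g>12)&(S<75)&(V>110)))
def big(m):
    m=cv2.morphologyEx(m.astype(np.uint8),cv2.MORPH_CLOSE,np.ones((3,3)))
    c=max(cv2.findContours(m,cv2.RETR_EXTERNAL,cv2.CHAIN_APPROX_NONE)[0],key=cv2.contourArea); return c
E
python3 - <<'E'
from h import *
im=np.load('top0.npy'); p=imaging.camera_params("top")
for r,c in((247,345),(247,380),(240,320),(250,250)): print(im[r,c])
m=masks(im)
for k,z in(("green",.006),("pink",.042),("blue",.006)):
    c=big(m[k]); print(k,cv2.contourArea(c),cv2.minAreaRect(c))
    w=onplane(p,c.reshape(-1,2),z)[:,:2].astype(np.float32); print(cv2.minAreaRect(w),cv2.boxPoints(cv2.minAreaRect(w)).round(3).tolist())
wp=imaging.camera_params("wrist"); R=cv2.Rodrigues(np.array(wp["rvec"],float))[0]; print("wrist cam",-R.T@np.array(wp["tvec"]).ravel(),R[2],wp["camera_matrix"],wp["k1"])
Rt=cv2.Rodrigues(monitor.get_obs()["tcp_rot"])[0]; print(Rt.round(3))
x=150;cv2.imwrite('pics/crop.png',cv2.resize(cv2.cvtColor(im[185:285,205:410],cv2.COLOR_RGB2BGR),None,fx=3.8,fy=3.8))
E
```

```text
[140 130 122]
[139 126 115]
[22 49 76]
[26 55 37]
green 2268.0 ((252.4131317138672, 246.54037475585938), (60.77519989013672, 38.81272506713867), 1.6365771293640137)
((0.5148457884788513, 0.1401570439338684), (0.1690453588962555, 0.10763362795114517), 87.29115295410156) [[0.4569999873638153, 0.057999998331069946], [0.5649999976158142, 0.05299999937415123], [0.5730000138282776, 0.22200000286102295], [0.4650000035762787, 0.22699999809265137]]
pink 611.5 ((371.5, 246.0), (32.0, 35.0), 90.0)
((0.5079858303070068, -0.18432952463626862), (0.09545192867517471, 0.08660747110843658), 88.76742553710938) [[0.46399998664855957, -0.23100000619888306], [0.550000011920929, -0.2329999953508377], [0.5519999861717224, -0.1379999965429306], [0.4659999907016754, -0.13600000739097595]]
blue 10323.5 ((308.26068115234375, 234.31121826171875), (184.82305908203125, 81.17096710205078), 1.3971810340881348)
((0.5468676686286926, -0.016762912273406982), (0.5141116380691528, 0.22685763239860535), 87.48128509521484) [[0.421999990940094, -0.26899999380111694], [0.6489999890327454, -0.27900001406669617], [0.6710000038146973, 0.23499999940395355], [0.4449999928474426, 0.24500000476837158]]
wrist cam [0.09876797 0.67141849 0.38217696] [ 0.27847449 -0.07579923 -0.95744788] [[322.8690267    0.         282.07140844]
 [  0.         322.8690267  208.85816669]
 [  0.           0.           1.        ]] -0.026045484052403905
[[-0.967  0.254 -0.001]
 [ 0.254  0.967 -0.002]
 [ 0.    -0.002 -1.   ]]
```

View pics/crop.png

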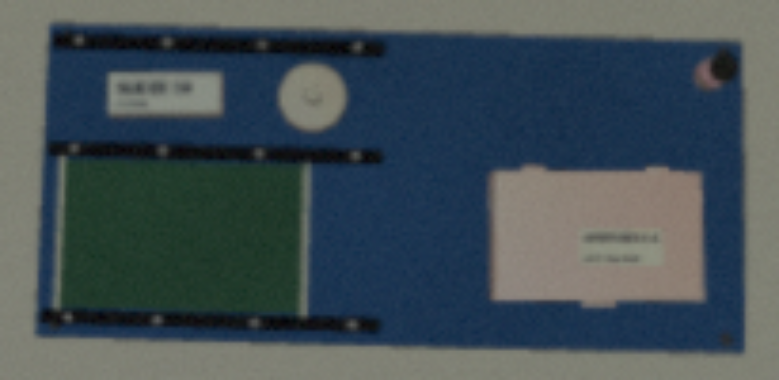

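Crop shows the pink case at crop (490–705, 170–300), nose end facing left, with label, lip and hinges. The green bay is at crop (60–310, 160–315) between the black rails. I'll move the wrist camera over for a finer look.

Request:
drive_tool:
  motion:
    - [0.2,-0.84,-0.98,0,0,0,0.86]
    - [0.2,-0.84,-0.98,0,0,0,0.86]
    - [0.2,-0.84,-0.98,0,0,0,0.86]
    - [0.2,-0.84,-0.98,0,0,0,0.86]
    - [0.2,-0.84,-0.98,0,0,0,0.86]
    - [0.2,-0.84,-0.98,0,0,0,0.86]
    - [0.2,-0.84,-0.98,0,0,0,0.86]
    - [0.2,-0.84,-0.98,0,0,0,0.86]
    - [0.2,-0.84,-0.98,0,0,0,0.86]
    - [0.2,-0.84,-0.98,0,0,0,0.86]
    - [0.2,-0.84,-0.98,0,0,0,0.86]

```text
clock: 1.48
position: [0.3403, 0.3048, 0.4045]
tcp_rot: [-2.261, -2.181, 0.001]
ft_force: [-0.6, -0.2, 0.1]
opening: 0.598
grip_force: 0.0
```

Request:
drive_tool:
  motion:
    - [0.2,-0.98,0.6,0,0,0,0]
    - [0.2,-0.98,0.6,0,0,0,0]
    - [0.2,-0.98,0.6,0,0,0,0]
    - [0.2,-0.98,0.6,0,0,0,0]
    - [0.2,-0.98,0.6,0,0,0,0]
    - [0.2,-0.98,0.6,0,0,0,0]
    - [0.2,-0.98,0.6,0,0,0,0]
    - [0.2,-0.98,0.6,0,0,0,0]
    - [0.2,-0.98,0.6,0,0,0,0]
    - [0.2,-0.98,0.6,0,0,0,0]

```text
clock: 2.72
position: [0.5091, 0.0051, 0.4048]
tcp_rot: [2.26, 2.182, 0.0]
ft_force: [0.4, -0.3, -0.5]
opening: 0.601
grip_force: 0.0
```

```bash
python3 - <<'E'
from h import *
im,d,p=shot("wrist"); save('w1.png',im); np.save('w1.npy',im); np.save('w1d.npy',d)
import pickle; pickle.dump(p,open('w1.pkl','wb'))
o=monitor.get_obs(); print(o["position"],cv2.Rodrigues(o["tcp_rot"])[0].round(4).tolist())
E
```

```text
[0.50920829 0.00496154 0.40483456] [[0.0353, 0.9994, 0.0002], [0.9994, -0.0353, 0.0001], [0.0001, 0.0002, -1.0]]
```

View pics/w1.png

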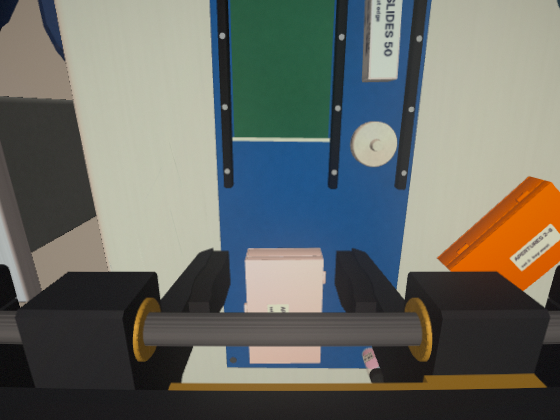

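Wrist view: rails at columns ~228 (near) and ~338 (mid), ending at row ~186 (mouth). The bay's front white line is at row 139. The case is at (246–324, 248–363), nose towards the lane, with the vial at (373,365) and the orange look-alike well off to the right.

```bash
python3 - <<'E'
from h import *
import pickle
im=np.load('w1.npy'); p=pickle.load(open('w1.pkl','rb')); d=np.load('w1d.npy')
V=im.max(2).astype(int); dark=V<58
print(im[60,205:245].tolist()[::3], im[170,232],im[300,260],d[300,260])
E_={}
for nm,(a,b) in dict(near=(212,245),mid=(324,352)).items():
    L=[];Rr=[]
    for r in range(20,180,2):
        c=np.flatnonzero(im[r,a:b,2]<60)   # low blue
        g=im[r,a:b].astype(int); blk=(g.max(1)<50); c=np.flatnonzero(blk)
        if len(c)>4: L.append((a+c[0]-.5,r)); Rr.append((a+c[-1]+.5,r))
    for side,pts in(("L",L),("R",Rr)):
        z=.006 if (nm,side) in(("near","R"),("mid","L")) else .02
        w=onplane(p,pts,z)[:,:2]
        k=np.polyfit(w[:,1],w[:,0],1)
        for _ in range(3):
            res=w[:,0]-np.polyval(k,w[:,1]); g=abs(res)<.002; k=np.polyfit(w[g,1],w[g,0],1)
        E_[nm,side]=k; print(nm,side,len(pts),g.sum(),"slope",k[0].round(4),"x@y0",k[1].round(4))
# rail ends & white line
col=lambda c,a,b: im[a:b,c].max(1).tolist()
print("near end",col(228,178,195)); print("mid end",col(334,178,195)); print("line",col(280,130,150))
m=(im[...,0]>150)&(im[...,0].astype(int)-im[...,2]>8)&(im[...,0].astype(int)-im[...,1]>10)
m[:240]=0;m[370:]=0;m[:,:238]=0;m[:,335:]=0
for r in list(range(246,312,4))+list(range(345,368,2)):
    c=np.flatnonzero(m[r]); print(r,(c[0],c[-1],len(c)) if len(c) else None,end=' ')
for c in range(248,324,8):
    q=np.flatnonzero(m[:,c]); print('\nc',c,q[0],q[-1],end='')
E
```

```text
[[188, 189, 172], [188, 188, 171], [187, 190, 171], [33, 82, 131], [33, 81, 131], [35, 33, 34], [32, 32, 32], [34, 33, 32], [23, 35, 49], [46, 92, 66], [45, 91, 68], [44, 92, 66], [43, 90, 65], [44, 93, 66]] [30 35 42] [213 192 181] 0.39098036
near L 74 74 slope 0.0431 x@y0 0.4418
near R 74 74 slope 0.0505 x@y0 0.4492
mid L 73 73 slope 0.0419 x@y0 0.5637
mid R 73 73 slope 0.0501 x@y0 0.5709
near end [42, 42, 42, 42, 43, 44, 44, 43, 44, 51, 114, 137, 136, 138, 136, 136, 137]
mid end [44, 48, 46, 46, 48, 47, 47, 48, 48, 47, 55, 114, 136, 137, 137, 136, 136]
line [93, 93, 94, 94, 94, 93, 93, 131, 181, 200, 199, 155, 135, 136, 137, 137, 135, 136, 136, 134]
246 None 250 (np.int64(248), np.int64(319), 72) 254 (np.int64(247), np.int64(321), 75) 258 (np.int64(246), np.int64(322), 77) 262 (np.int64(246), np.int64(322), 77) 266 (np.int64(246), np.int64(322), 77) 270 (np.int64(246), np.int64(321), 76) 274 (np.int64(246), np.int64(325), 80) 278 (np.int64(246), np.int64(325), 80) 282 (np.int64(246), np.int64(324), 79) 286 (np.int64(247), np.int64(321), 75) 290 (np.int64(247), np.int64(321), 75) 294 (np.int64(247), np.int64(321), 75) 298 (np.int64(247), np.int64(321), 75) 302 (np.int64(248), np.int64(321), 74) 306 (np.int64(245), np.int64(321), 56) 310 (np.int64(245), np.int64(321), 56) 345 None 347 (np.int64(249), np.int64(319), 71) 349 (np.int64(250), np.int64(319), 70) 351 (np.int64(250), np.int64(319), 70) 353 (np.int64(250), np.int64(319), 70) 355 (np.int64(250), np.int64(319), 70) 357 (np.int64(250), np.int64(319), 70) 359 (np.int64(250), np.int64(319), 70) 361 (np.int64(250), np.int64(319), 70) 363 None 365 None 367 None 
c 248 249 311
c 256 249 362
c 264 248 362
c 272 249 362
c 280 248 362
c 288 248 362
c 296 248 362
c 304 249 362
c 312 248 362
c 320 251 311
```

```bash
cat >> h.py <<'E'
LS=.0464; LX=.5064   # lane centre x = LX+LS*y
U=np.array([LS,1])/np.hypot(LS,1); NL=np.array([-U[1],U[0]])  # along lane, left (robot side)
def lane(w):  # lane coords relative to (LX,0)
    q=np.atleast_2d(w)[:,:2]-[LX,0]; return np.c_[q@U,q@NL].round(4)
E
python3 - <<'E'
from h import *
import pickle
im=np.load('w1.npy'); p=pickle.load(open('w1.pkl','rb'))
print("rail ends",lane(onplane(p,[[228,187.8],[334,188.8]],.02)).tolist(),"line front/back",lane(onplane(p,[[280,140.6],[280,136.8]],.006)).tolist())
print(im[244:264,270].tolist())
print("nose bottom z6",lane(onplane(p,[[252,248],[285,247.8],[316,248]],.006)).tolist(),"rear z42",lane(onplane(p,[[256,362.5],[285,362.5],[312,362.5]],.042)).tolist())
print("sides L",lane(onplane(p,[[245.5,262],[245.5,280],[246.5,294],[249.5,351],[249.5,361]],.042)).tolist(),"R",lane(onplane(p,[[322.5,262],[321.5,290],[321.5,310],[319.5,349],[319.5,361]],.042)).tolist())
E
```

```text
rail ends [[-0.0053, 0.0602], [-0.0051, -0.0622]] line front/back [[0.0477, 0.0007], [0.052, 0.0008]]
[[50, 88, 135], [52, 89, 136], [51, 88, 135], [52, 89, 135], [162, 150, 150], [175, 153, 140], [172, 146, 135], [176, 149, 137], [182, 155, 142], [187, 159, 145], [192, 163, 149], [199, 172, 160], [187, 162, 150], [179, 154, 142], [188, 159, 146], [186, 158, 144], [206, 188, 176], [215, 201, 189], [214, 200, 189], [215, 200, 191]]
nose bottom z6 [[-0.0864, 0.035], [-0.0857, -0.0069], [-0.0856, -0.0462]] rear z42 [[-0.2321, 0.0291], [-0.2316, -0.0086], [-0.2313, -0.0436]]
sides L [[-0.0884, 0.0394], [-0.1118, 0.0399], [-0.1307, 0.0392], [-0.214, 0.0372], [-0.2298, 0.0375]] R [[-0.0874, -0.0502], [-0.1243, -0.0508], [-0.1521, -0.0521], [-0.2099, -0.0524], [-0.2288, -0.0533]]
```

Fit results, in lane coordinates from the mouth area:
- **Lane:** rail ends at s=-0.005, bay centre s≈0.139.
- **Case:** centre s≈-0.159, lateral -0.0066, yaw ≈+0.016 rad. Measured size is 146 × 90 mm, which agrees with the 148 × 92 mm given.

Next I go behind its rear face.

Request:
drive_tool:
  motion:
    - [0.2,-0.935,0.006,0,0,0,0.007]
    - [0.2,-0.935,0.006,0,0,0,0.007]
    - [0.2,-0.935,0.006,0,0,0,0.007]
    - [0.2,-0.935,0.006,0,0,0,0.007]
    - [0.2,-0.935,0.006,0,0,0,0.007]
    - [0.2,-0.935,0.006,0,0,0,0.007]
    - [0.2,-0.935,0.006,0.4,0,0,0.007]
    - [0.2,-0.935,0.006,0.4,0,0,0.007]
    - [0.2,-0.935,0.006,0.4,0,0,0.007]
    - [0.2,-0.935,0.006,0.4,0,0,0.007]
    - [0.2,-0.935,0.006,0.4,0,0,0.007]

```text
clock: 4.15
position: [0.5025, -0.2767, 0.2882]
tcp_rot: [2.269, 2.165, 0.002]
ft_force: [-0.2, 1.1, 0.9]
opening: 0.601
grip_force: 0.0
```

```bash
python3 - <<'E'
from h import *
im,d,p=shot("wrist"); save('w2.png',im)
o=monitor.get_obs(); R=cv2.Rodrigues(o["tcp_rot"])[0]; print(o["position"],lane(o["position"]),R.round(4).tolist(), "yaw vs lane",R[0,0]/R[1,0]-LS)
E
```

```text
[ 0.50234246 -0.27672685  0.28806708] [[-0.2766 -0.0088]] [[0.0474, 0.9989, 0.0048], [0.9989, -0.0474, -0.0029], [-0.0026, 0.0049, -1.0]] yaw vs lane 0.0010889676548989854
```

View pics/w2.png

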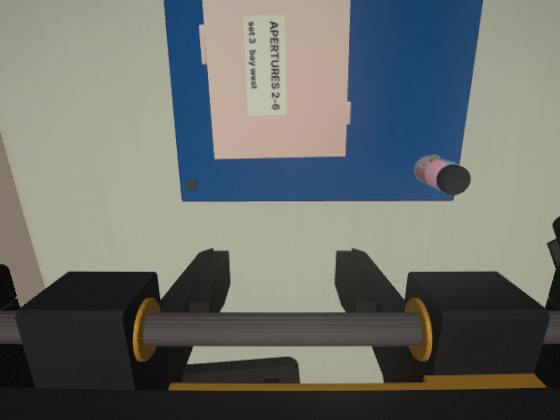

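The wrist view shows clear table below the fingertips (218–345, ~255). The case's rear edge is at row ~157 and the vial is off at (445,175). Now down to tip height 27 mm.

Request:
drive_tool:
  motion:
    - [0.2,0,0,0.15,0,0,0]
    - [0.2,0,0,0.305,0,0,0]
    - [0.2,0,0,0.305,0,0,0]
    - [0.2,0,0,0.305,0,0,0]
    - [0.2,0,0,0.305,0,0,0]

```text
clock: 4.82
position: [0.5024, -0.2772, 0.1962]
tcp_rot: [2.27, 2.164, 0.002]
ft_force: [-0.5, -0.6, -0.0]
opening: 0.599
grip_force: 0.0
```

```bash
cat >> h.py <<'E'
def see(n):
    o=monitor.get_obs(); R=cv2.Rodrigues(o["tcp_rot"])[0]
    im,d,p=shot("wrist"); save(n,im)
    print("z",o["position"][2].round(4),"lane",lane(o["position"]),"yaw vs lane",(R[0,0]/R[1,0]-LS).round(4),"f",o["ft_force"].round(1))
    r,g,b=[im[...,i].astype(int) for i in range(3)]
    m=(r>130)&(r-b>8)&(r-g>10)&(r-g<60)
    m=cv2.morphologyEx(m.astype(np.uint8),cv2.MORPH_OPEN,np.ones((7,7)))
    c=big(m); x,y,w,h=cv2.boundingRect(c); print("pink box",x,y,w,h)
    if y+h<415:
        cs=np.arange(x+w//4,x+3*w//4,6); rows=[np.flatnonzero(m[:,k])[-1]+.5 for k in cs]
        W=lane(onplane(p,np.c_[cs,rows],.042)); k=np.polyfit(W[:,1],W[:,0],1); print("rear s",np.median(W[:,0]),"ds/dn",k[0].round(4))
    rs=np.arange(max(y,2)+2,y+h-4,6); f=lambda e:lane(onplane(p,e,.042))
    L=f([(np.flatnonzero(m[q])[0]-.5,q) for q in rs]);Q=f([(np.flatnonzero(m[q])[-1]+.5,q) for q in rs])
    for nm,W in(("L",L),("R",Q)):
        k=np.polyfit(W[:,0],W[:,1],1)
        for _ in range(4):
            res=abs(W[:,1]-np.polyval(k,W[:,0])); g_=res<max(.001,np.median(res)*1.5); k=np.polyfit(W[g_,0],W[g_,1],1)
        print(nm,"slope",k[0].round(4),"lat mid",np.median(W[:,1]).round(4),"s range",W[:,0].min(),W[:,0].max(),g_.sum(),len(W))
    return im,p
E
python3 -c "
from h import *
see('w3.png')"
```

```text
z 0.1962 lane [[-0.2771 -0.0089]] yaw vs lane 0.0015 f [-0.5 -0.6 -0. ]
pink box 144 0 255 188
rear s -0.2329 ds/dn -0.0177
L slope 0.0188 lat mid 0.038 s range -0.2295 -0.1651 25 30
R slope 0.0199 lat mid -0.0524 s range -0.2298 -0.1652 24 30
```

Yaw and offset are confirmed at close range. Lower the tip slightly, make contact slowly, and push a first 20 mm to square it.

Request:
drive_tool:
  motion:
    - [0.2,0.02,0,0.013,0,0,0]
    - [0.2,0.05,0,0.013,0,0,0]
    - [0.2,0.08,0,0.013,0,0,0]
    - [0.2,0.095,0,0.013,0,0,0]
    - [0.2,0.11,0,0.013,0,0,0]
    - [0.2,0.125,0,0.013,0,0,0]
    - [0.2,0.14,0,0.013,0,0,0]
    - [0.2,0.155,0,0.013,0,0,0]
    - [0.2,0.17,0,0.013,0,0,0]
    - [0.2,0.185,0,0.013,0,0,0]
    - [0.2,0.185,0,0.013,0,0,0]

```text
clock: 6.25
position: [0.5037, -0.2204, 0.1893]
tcp_rot: [-2.273, -2.168, -0.0]
ft_force: [-0.3, -0.3, 0.8]
opening: 0.602
grip_force: 0.0
```

```bash
python3 -c "
from h import *
see('w4.png')"
```

```text
z 0.1893 lane [[-0.2203 -0.0075]] yaw vs lane 0.0012 f [-0.3 -0.3  0.8]
pink box 153 0 262 264
rear s -0.208 ds/dn 0.0042
L slope -0.0024 lat mid 0.0373 s range -0.205 -0.1098 32 43
R slope 0.0021 lat mid -0.053 s range -0.2051 -0.1098 43 43
```

View pics/w4.png

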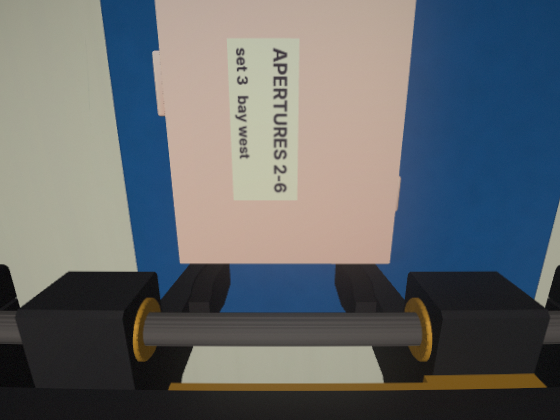

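The wrist view shows the case squared against the fingers (rear edge at row 264), yaw ≈0 and lateral -0.008. I push on 60 mm while drifting 7.5 mm to the left onto the centre line.

Request:
drive_tool:
  motion:
    - [0.2,0.01,0,-0.003,0,0,0.001]
    - [0.2,0.027,-0.002,-0.007,0,0,0.001]
    - [0.2,0.045,-0.005,-0.01,0,0,0.001]
    - [0.2,0.063,-0.0075,-0.01,0,0,0.001]
    - [0.2,0.081,-0.01,-0.01,0,0,0.001]
    - [0.2,0.099,-0.0125,-0.01,0,0,0.001]
    - [0.2,0.117,-0.015,-0.01,0,0,0.001]
    - [0.2,0.135,-0.0175,-0.01,0,0,0.001]
    - [0.2,0.153,-0.02,-0.01,0,0,0.001]
    - [0.2,0.171,-0.0225,-0.01,0,0,0.001]
    - [0.2,0.189,-0.025,-0.01,0,0,0.001]
    - [0.2,0.2,-0.025,-0.01,0,0,0.001]

```text
clock: 7.8
position: [0.499, -0.1603, 0.1924]
tcp_rot: [2.275, 2.166, -0.0]
ft_force: [0.4, -2.2, 2.6]
opening: 0.6
grip_force: 1.4
```

```bash
python3 -c "
from h import *
see('w5.png')
im,d,p=shot('top'); np.save('top5.npy',im)"
```

```text
z 0.1924 lane [[-1.605e-01 -1.000e-04]] yaw vs lane 0.0028 f [ 0.4 -2.2  2.6]
pink box 157 0 256 261
rear s -0.1488 ds/dn 0.0024
L slope -0.0029 lat mid 0.0443 s range -0.1466 -0.0491 33 43
R slope 0.001 lat mid -0.046 s range -0.1469 -0.0493 43 43
```

Case is centred (lateral ≈ -0.001, yaw ≈ 0). Pushing straight in.

Request:
drive_tool:
  motion:
    - [0.2,0.012,0,0,0,0,-0.001]
    - [0.2,0.035,-0.001,0,0,0,-0.001]
    - [0.2,0.06,-0.001,0,0,0,-0.001]
    - [0.2,0.085,-0.002,0,0,0,-0.001]
    - [0.2,0.11,-0.002,0,0,0,-0.001]
    - [0.2,0.135,-0.003,0,0,0,-0.001]
    - [0.2,0.16,-0.003,0,0,0,-0.001]
    - [0.2,0.185,-0.003,0,0,0,-0.001]
    - [0.2,0.21,-0.004,0,0,0,-0.001]
    - [0.2,0.235,-0.004,0,0,0,-0.001]
    - [0.2,0.255,-0.004,0,0,0,-0.001]
    - [0.2,0.265,-0.005,0,0,0,-0.001]

```text
clock: 9.4
position: [0.5014, -0.0806, 0.1922]
tcp_rot: [-2.274, -2.168, 0.0]
ft_force: [-0.0, -0.9, -0.5]
opening: 0.601
grip_force: 0.7
```

```bash
python3 -c "
from h import *
see('w6.png')
"
```

```text
z 0.1922 lane [[-0.0808  0.0012]] yaw vs lane 0.0012 f [-0.  -0.9 -0.5]
pink box 157 0 257 261
rear s -0.069 ds/dn 0.0009
L slope -0.0006 lat mid 0.0456 s range -0.0668 0.0305 33 43
R slope 0.0012 lat mid -0.0447 s range -0.067 0.0304 43 43
```

View pics/w6.png

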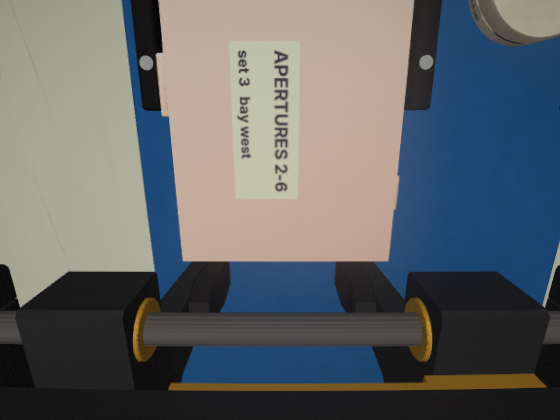

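The case is centred between the rails: their ends are at row 110, outer edges at columns 141 and 432, and the case spans 168–405 there. Continuing.

Request:
drive_tool:
  motion:
    - [0.2,0.012,0,0,0,0,0]
    - [0.2,0.035,0,0,0,0,0]
    - [0.2,0.06,0,0,0,0,0]
    - [0.2,0.085,0,0,0,0,0]
    - [0.2,0.11,0,0,0,0,0]
    - [0.2,0.135,0,0,0,0,0]
    - [0.2,0.16,0,0,0,0,0]
    - [0.2,0.185,0,0,0,0,0]
    - [0.2,0.21,0,0,0,0,0]
    - [0.2,0.235,0,0,0,0,0]
    - [0.2,0.255,0,0,0,0,0]
    - [0.2,0.265,0,0,0,0,0]

```text
clock: 10.95
position: [0.5053, -0.0013, 0.1923]
tcp_rot: [2.274, 2.168, -0.0]
ft_force: [0.1, -1.7, -0.7]
opening: 0.601
grip_force: 0.6
```

```bash
python3 -c "
from h import *
print('rail ends seen before',)
im,p=see('w7.png')
g=im.max(2).astype(int)
for c in range(120,450,4):
    b=np.flatnonzero(g[:330,c]<50); 
    if len(b): print(c,b[0],b[-1],len(b),end='; ')
"
```

```text
rail ends seen before
z 0.1923 lane [[-0.0013  0.0011]] yaw vs lane 0.0011 f [ 0.1 -1.7 -0.7]
pink box 157 0 257 261
rear s 0.0104 ds/dn 0.0018
L slope -0.0004 lat mid 0.0454 s range 0.0126 0.11 33 43
R slope 0.0023 lat mid -0.0451 s range 0.0124 0.1099 36 43
120 272 329 58; 124 272 329 58; 128 272 329 58; 132 0 329 79; 136 0 313 97; 140 0 304 125; 144 0 298 139; 148 0 296 169; 152 0 297 208; 156 0 299 239; 160 26 309 179; 164 117 312 154; 168 117 312 162; 172 158 312 136; 176 205 312 94; 180 246 312 54; 184 271 312 42; 188 266 312 47; 192 262 312 51; 196 262 312 51; 200 263 312 50; 204 263 312 50; 208 262 312 51; 212 263 312 50; 216 263 312 50; 220 263 308 46; 224 263 300 38; 228 263 287 25; 336 264 286 23; 340 265 299 35; 344 269 308 40; 348 265 312 48; 352 265 312 47; 356 266 312 46; 360 266 312 47; 364 267 312 46; 368 266 312 47; 372 264 312 49; 376 266 312 47; 380 271 312 42; 384 276 312 37; 388 281 312 32; 392 235 312 57; 396 210 312 75; 400 219 312 56; 404 125 308 63; 408 72 300 120; 412 25 297 188; 416 0 296 221; 420 0 298 188; 424 0 303 159; 428 0 312 140; 432 0 329 135; 436 0 329 97; 440 0 329 60; 444 272 329 58; 448 272 329 58;
```

View pics/w7.png

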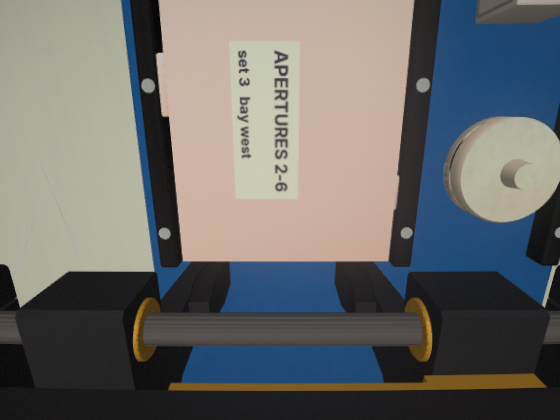

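Centred: the rails are symmetric about column 286, and so is the case (178–394), with rail ends at row ~266. The last ~54 mm follows, eased to a stop.

Request:
drive_tool:
  motion:
    - [0.2,0.012,0,0,0,0,0]
    - [0.2,0.032,0,0,0,0,0]
    - [0.2,0.052,0,0,0,0,0]
    - [0.2,0.072,0,0,0,0,0]
    - [0.2,0.092,0,0,0,0,0]
    - [0.2,0.112,0,0,0,0,0]
    - [0.2,0.132,0,0,0,0,0]
    - [0.2,0.15,0,0,0,0,0]
    - [0.2,0.165,0,0,0,0,0]
    - [0.2,0.175,0,0,0,0,0]
    - [0.2,0.18,0,0,0,0,0]
    - [0.2,0.18,0,0,0,0,0]

```text
clock: 12.5
position: [0.5079, 0.0524, 0.1923]
tcp_rot: [-2.274, -2.167, -0.0]
ft_force: [-0.0, 0.0, 0.3]
opening: 0.601
grip_force: 0.2
```

```bash
python3 -c "
from h import *
im,p=see('w8.png')
for c in (250,280,310): print(im[258:312:2,c].max(1).tolist())
print(lane(onplane(p,[[280,r] for r in (262,270,280,290,300)],.006)).tolist())
"
```

```text
z 0.1923 lane [[0.0524 0.001 ]] yaw vs lane 0.0016 f [-0.   0.   0.3]
pink box 157 0 257 261
rear s 0.0642 ds/dn 0.0015
L slope -0.0017 lat mid 0.0454 s range 0.0664 0.1638 33 43
R slope 0.0046 lat mid -0.0452 s range 0.066 0.1637 38 43
[204, 203, 128, 127, 127, 127, 127, 128, 128, 129, 128, 129, 129, 128, 129, 130, 129, 129, 128, 127, 127, 126, 125, 125, 125, 126, 126]
[205, 204, 130, 131, 131, 131, 129, 129, 130, 130, 131, 130, 130, 130, 130, 130, 128, 129, 129, 129, 128, 127, 127, 127, 127, 126, 127]
[202, 202, 133, 132, 131, 132, 131, 130, 129, 130, 129, 129, 129, 129, 130, 128, 129, 128, 128, 129, 127, 127, 126, 127, 127, 127, 126]
[[0.0458, 0.0027], [0.0409, 0.0027], [0.0345, 0.0027], [0.028, 0.0028], [0.0214, 0.0028]]
```

View pics/w8.png

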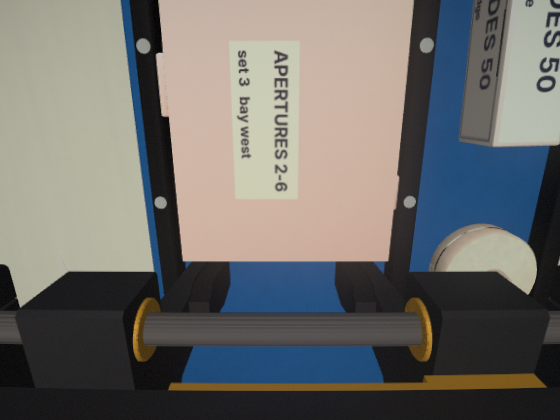

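The case's rear is at s=0.064, lateral ≈0, and the white line is still hidden below its rear edge. I back off and lift for a check.

Request:
drive_tool:
  motion:
    - [0.2,-0.03,0,0,0,0,0]
    - [0.2,-0.08,0,0,0,0,0]
    - [0.2,-0.14,0,0,0,0,0]
    - [0.2,-0.14,0,-0.15,0,0,0]
    - [0.2,-0.14,0,-0.35,0,0,0]
    - [0.2,-0.14,0,-0.55,0,0,0]
    - [0.2,-0.14,0,-0.7,0,0,0]
    - [0.2,-0.14,0,-0.7,0,0,0]
    - [0.2,-0.14,0,-0.7,0,0,0]
    - [0.2,-0.14,0,-0.7,0,0,0]
    - [0.2,-0.14,0,-0.7,0,0,0]

```text
clock: 13.92
position: [0.5054, 0.0102, 0.4004]
tcp_rot: [-2.272, -2.166, 0.004]
ft_force: [0.3, 0.6, -0.1]
opening: 0.597
grip_force: 0.0
```

```bash
python3 -c "
from h import *
im,p=see('w9.png')
for r in range(0,260,1):
    v=im[r,285].tolist()
    if r%1==0 and (max(abs(np.array(v)-im[r-1,285].astype(int)))>25): print(r,v,lane(onplane(p,[[285,r-.5]],.006))[0],lane(onplane(p,[[285,r-.5]],.042))[0])
"
```

```text
z 0.4004 lane [[0.0101 0.0015]] yaw vs lane 0.0016 f [ 0.3  0.6 -0.1]
pink box 235 0 104 134
rear s -0.2671 ds/dn -0.001
L slope -0.5827 lat mid 0.2734 s range 0.0726 0.1841 14 21
R slope 0.0046 lat mid -0.0455 s range 0.0724 0.1804 16 21
0 [206, 189, 177] [ 0.1947 -0.    ] [0.1841 0.0002]
43 [170, 170, 157] [ 0.1545 -0.    ] [0.1477 0.0002]
44 [121, 117, 115] [ 0.1535 -0.    ] [0.1469 0.0002]
46 [172, 172, 158] [ 0.1516 -0.    ] [0.1451 0.0002]
48 [138, 136, 129] [ 0.1497 -0.    ] [0.1434 0.0002]
52 [161, 160, 149] [ 0.1458 -0.    ] [0.1398 0.0002]
53 [135, 132, 126] [ 0.1448 -0.    ] [0.139  0.0002]
58 [129, 125, 121] [ 1.399e-01 -1.000e-04] [0.1345 0.0002]
62 [173, 173, 159] [ 1.36e-01 -1.00e-04] [0.131  0.0002]
64 [118, 113, 112] [ 1.34e-01 -1.00e-04] [0.1292 0.0002]
66 [165, 163, 151] [ 1.32e-01 -1.00e-04] [0.1274 0.0002]
68 [137, 133, 128] [ 1.3e-01 -1.0e-04] [0.1256 0.0002]
69 [183, 183, 166] [ 1.29e-01 -1.00e-04] [0.1247 0.0002]
71 [155, 151, 143] [ 1.27e-01 -1.00e-04] [0.1229 0.0002]
75 [160, 160, 146] [ 1.23e-01 -1.00e-04] [0.1193 0.0002]
76 [128, 125, 121] [ 1.22e-01 -1.00
[... 237 characters left out ...]
 1.087e-01 -1.000e-04] [1.064e-01 1.000e-04]
93 [191, 192, 173] [ 1.046e-01 -1.000e-04] [1.026e-01 1.000e-04]
97 [166, 166, 151] [ 1.004e-01 -1.000e-04] [0.0989 0.0001]
98 [134, 131, 124] [ 0.0994 -0.0001] [0.0979 0.0001]
101 [202, 203, 181] [ 0.0963 -0.0001] [0.0951 0.0001]
133 [175, 160, 142] [ 0.0619 -0.0001] [0.064  0.0001]
134 [99, 117, 95] [ 0.0608 -0.0001] [0.063  0.0001]
135 [63, 100, 75] [ 0.0597 -0.0001] [0.062  0.0001]
142 [158, 167, 145] [ 0.0519 -0.0001] [0.055  0.0001]
143 [198, 202, 178] [ 0.0507 -0.0001] [0.054  0.0001]
145 [160, 172, 167] [ 0.0485 -0.0001] [0.052  0.0001]
146 [89, 117, 146] [ 0.0474 -0.0001] [0.0509 0.0001]
147 [51, 90, 138] [ 0.0462 -0.0001] [0.0499 0.0001]
```

View pics/w9.png

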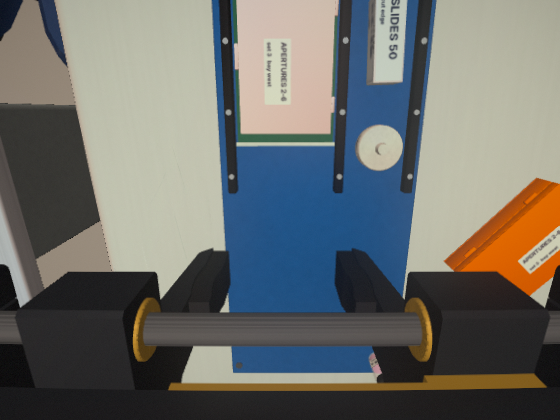

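The wrist view shows the case in the bay at (238–335, 0–134). Its rear edge is 16 mm past the white line's outer edge (row ~146), which is the target, and it is centred and square between the rails. The hand is clear, so I hand the job in.

```bash
python3 -c "
from h import *
print(job.close_job())"
```

```text
the job is handed in; nothing more can be done
None
```

The case is on the green bay, centred and square between the rails as measured by the wrist camera, the hand is clear of everything, and the job was handed in at about 14 s; no verdict came back.

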